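Heft the three mineral-block tins and hold up the full one

ROBOT

A 6-joint arm with a two-finger parallel gripper is mounted at the origin on the work surface. World frame = base frame: x ahead of the robot, y to its left, z up, the work surface at z = 0. Lengths are in m, angles in degrees, forces in N, time in s.
With the tool pointing down it reaches from about 0.35 to 0.725 m from the base axis. Payload 4.3 kg.
Tool frame: the origin (TCP) lies at the very end of the fingers, on their centre line; the grasp point (between the pads) lies 19 mm behind it; z points along the fingers, y is the line along which they close (so a half turn about z gives the same grasp; the last joint's range is limited). The gripper opens to 85 mm and grips with 20 to 120 N. Pads are 22 mm wide; open, the fingers measure 114 mm over their backs; the gripper's body (76 mm by 85 mm) begins 54 mm behind the grasp point. The pads swing forward as they close: fully open they stand 13 mm farther back than shut.
Start: joints at [-71.293, 21.618, 4.641, 73.018, 0, 83.68], TCP at [0.243, -0.521, 0.231] pointing down, gripper open.
Joint ranges: [-156.06, 156.06], [-48.1, 94.91], [-58.44, 69.94], [-101.28, 121.22], [-78.64, 73.56], [-180, 180]. Speed limits (degrees/s): [147.25, 147.25, 180, 180, 180, 180].

INTERFACE

Orientations are given as a 3x3 rotation matrix whose columns are the frame's x, y, z axes.
In Python, from plant import arm, solver, snapshot, get_calibration, get_time, get_joint_pos, get_qd, get_tau, get_tcp_pos, get_tool_rot, get_ft_force, get_moment, get_opening, get_finger_force gives the robot as it stands. The module is installed in compiled form; this text tells all that it offers. Calls block until the motion is done:
- arm.reach(position, orientation): joint-space move of the TCP to a pose.
- arm.move_l(position, vel=0.15, rot=None, max_force=None): straight line of the TCP; rot=None keeps the orientation; vel is the mean speed in m/s. With max_force (N) it stops when the force on the tool has changed by that much, and returns True; else False.
- arm.goto_joints(angles): joint-space move.
- arm.move_gripper(opening, newtons=None): finger opening in m; newtons is the grip in N (None keeps the last); returns when the fingers have stopped.
- arm.dwell(seconds).
- solver.ik(position, orientation): joint angles nearest the present ones, or None.
- snapshot(name): name is "side" or "top" or "wrist"; returns the picture (420x560x3 uint8, blue, green, red); there is no depth.
- get_calibration(name): a dict with "fx", "fy", "cx", "cy" (pixels), "position" and "rotation" of the camera in the world. Camera axes: x right, y down, z forward; pixel columns grow to the right and rows downward; lengths in m; the calibration is good to about 2 mm. A picture is of the moment at which its call begins: read the wrist's pose just before it. get_calibration takes no time and is no camera call; for the wrist camera it gives the pose at the moment of the call.
A pose or a line that the arm cannot do raises arm.IKError and nothing moves.
- arm.job_done(): hands the job in; it is judged then, once.
Readings, each from a call of its own:
- get_time(): time.
- get_joint_pos(): joint angles.
- get_qd(): joint speeds.
- get_tau(): joint torques, N m.
- get_tcp_pos(): TCP position.
- get_tool_rot(): TCP orientation.
- get_ft_force(): force on the tool from outside, world axes, zero at the start.
- get_moment(): the same for the moment, N m.
- get_opening(): finger opening in m.
- get_finger_force(): force on a finger pad.
Only numpy, scipy, OpenCV 4.12 (cv2) and the standard library are available. Lean on these libraries where they do the work, as an engineer would, in place of code of your own. Each camera call takes 0.05 s, during which the arm holds its last target. There are 200 camera calls.

TASK

The budgie's mineral block is worn out, and only one of the three closed square tins on the wooden board is still full of spares. Beginning with the tin on the robot's left and working along the row to its right, lift each tin clear of the board to feel its weight, and set it back gently, upright on its spot, before taking the next (the last stays in the hand if it is the heaviest). Finish while holding the heaviest tin in the gripper, still and upright, with its underside at least 20 cm above the tabletop, the other two tins standing where they stood and the things around them left alone.

Things in the scene. Friction and masses are not known exactly. Their poses are not given: they have to be found in the camera images.
- tin_left: Closed square aluminium tin, the left one (+y end) of three alike: 60 x 60 mm, flat plumb sides, 90 mm tall plus a round lid plug 4 mm high. Origin: centre of its underside (at 12 mm, on the board, at the start); z up, x and y square to its sides, yaw within 0.6 rad of the robot's. Loose stones inside; 0.15 to 0.65 kg in all, the heaviest at least 0.15 kg more than the others
- tin_middle: Closed square aluminium tin, the middle one of three alike: 60 x 60 mm, flat plumb sides, 90 mm tall plus a round lid plug 4 mm high. Origin: centre of its underside (at 12 mm, on the board, at the start); z up, x and y square to its sides, yaw within 0.6 rad of the robot's. Loose stones inside; 0.15 to 0.65 kg in all, the heaviest at least 0.15 kg more than the others
- tin_right: Closed square aluminium tin, the right one (-y end) of three alike: 60 x 60 mm, flat plumb sides, 90 mm tall plus a round lid plug 4 mm high. Origin: centre of its underside (at 12 mm, on the board, at the start); z up, x and y square to its sides, yaw within 0.6 rad of the robot's. Loose stones inside; 0.15 to 0.65 kg in all, the heaviest at least 0.15 kg more than the others
- board: Fixed wooden board, 130 x 380 mm and 12 mm thick, that carries the row of tins. Origin: centre of its underside, on the tabletop; its long side is its y axis. The tins stand about 125 mm apart along it
- ring_toy: Bystander: loose wooden ring, 44 mm across, 12 mm high, flat on the board between the left and middle tins. Origin: centre of its underside
- scoop: Bystander: loose yellow plastic feeding scoop, about 135 mm long, 40 mm wide, 22 mm high, on the tabletop on the robot's side of the board. Origin: underside, where the handle meets the pan
- bowl: Bystander: loose small glass bowl, 84 mm across, 38 mm high, on the tabletop on the robot's side of the board. Origin: centre of its underside
- open_tin: Bystander: loose empty round aluminium tin, open on top, 68 mm across, 55 mm high, on the tabletop beyond the right end of the board. Origin: centre of its underside
- clip_frame: Bystander: loose spring clip that holds an upright white frame with a mineral block, 80 mm wide, 90 mm high, on the tabletop beyond the left end of the board. Origin: centre of its underside

How it is judged (in metres and radians):
On the way, in this order (a step that is already met when the one before it is completed fails the run):
1. the left tin is held clear of the board (underside 13 mm or more above it) while the other two stand on their spots (height (world z) of tin_left above 0.025 m and contact force between tin_left and the fingers above 1 N and contact force between tin_left and board below 0.05 N and contact force between each of tin_middle, tin_right and board above 0.3 N and distance of each of tin_middle, tin_right from where it was at the start of the episode below 0.03 m and angle between each of tin_middle, tin_right's own z axis and vertical below 0.1 rad), for 0.3 s.
2. the middle tin is held clear of the board (underside 13 mm or more above it) while the other two stand on their spots (height (world z) of tin_middle above 0.025 m and contact force between tin_middle and the fingers above 1 N and contact force between tin_middle and board below 0.05 N and contact force between each of tin_left, tin_right and board above 0.3 N and distance of each of tin_left, tin_right from where it was at the start of the episode below 0.03 m and angle between each of tin_left, tin_right's own z axis and vertical below 0.1 rad), for 0.3 s.
3. the right tin is held clear of the board (underside 13 mm or more above it) while the other two stand on their spots (height (world z) of tin_right above 0.025 m and contact force between tin_right and the fingers above 1 N and contact force between tin_right and board below 0.05 N and contact force between each of tin_left, tin_middle and board above 0.3 N and distance of each of tin_left, tin_middle from where it was at the start of the episode below 0.03 m and angle between each of tin_left, tin_middle's own z axis and vertical below 0.1 rad), for 0.3 s.
At the end, for the whole second after the job is handed in: The heaviest tin is held by the fingers alone, underside more than 170 mm above the tabletop, tilted less than 0.25 rad and still (under 0.03 m/s); the other two, the lighter ones (each weighing under 4 N), stand let go, upright on the board within 30 mm of where they started, at rest (((height (world z) of tin_left above 0.17 m and contact force between tin_left and the fingers above 1 N and contact force between tin_left and board below 0.05 N and angle between tin_left's own z axis and vertical below 0.25 rad and linear speed of each of tin_left, tin_middle, tin_right below 0.03 m/s and contact force between tin_left and tin_middle below 0.05 N and contact force between tin_left and tin_right below 0.05 N and contact force between tin_middle and board between 0.3 and 4 N and distance of each of tin_middle, tin_right from where it was at the start of the episode below 0.03 m and angle between each of tin_middle, tin_right's own z axis and vertical below 0.1 rad and contact force between each of tin_middle, tin_right and the fingers below 0.05 N and contact force between tin_right and board between 0.3 and 4 N) or (height (world z) of tin_middle above 0.17 m and contact force between tin_middle and the fingers above 1 N and contact force between tin_middle and board below 0.05 N and angle between tin_middle's own z axis and vertical below 0.25 rad and linear speed of each of tin_middle, tin_left, tin_right below 0.03 m/s and contact force between tin_middle and tin_left below 0.05 N and contact force between tin_middle and tin_right below 0.05 N and contact force between tin_left and board between 0.3 and 4 N and distance of each of tin_left, tin_right from where it was at the start of the episode below 0.03 m and angle between each of tin_left, tin_right's own z axis and vertical below 0.1 rad and contact force between each of tin_left, tin_right and the fingers below 0.05 N and contact force between tin_right and board between 0.3 and 4 N) or (height (world z) of tin_right above 0.17 m and contact force between tin_right and the fingers above 1 N and contact force between tin_right and board below 0.05 N and angle between tin_right's own z axis and vertical below 0.25 rad and linear speed of each of tin_right, tin_left, tin_middle below 0.03 m/s and contact force between tin_right and tin_left below 0.05 N and contact force between tin_right and tin_middle below 0.05 N and contact force between tin_left and board between 0.3 and 4 N and distance of each of tin_left, tin_middle from where it was at the start of the episode below 0.03 m and angle between each of tin_left, tin_middle's own z axis and vertical below 0.1 rad and contact force between each of tin_left, tin_middle and the fingers below 0.05 N and contact force between tin_middle and board between 0.3 and 4 N))); the arm keeps its last pose, push and grip.
It fails at once if a tin is tipped over (more than 0.6 rad) (angle between any of tin_left, tin_middle, tin_right's own z axis and vertical above 0.6 rad).
It fails at once if a tin is let go in the air, more than 15 mm above the board ((height (world z) of tin_left above 0.027 m and contact force between tin_left and the fingers below 0.01 N and contact force between tin_left and board below 0.01 N) or (height (world z) of tin_middle above 0.027 m and contact force between tin_middle and the fingers below 0.01 N and contact force between tin_middle and board below 0.01 N) or (height (world z) of tin_right above 0.027 m and contact force between tin_right and the fingers below 0.01 N and contact force between tin_right and board below 0.01 N)).
It fails at once if the ring, scoop, bowl, open tin or clip with the frame is moved more than 30 mm (distance of any of ring_toy, scoop, bowl, open_tin, clip_frame from where it was at the start of the episode above 0.03 m).
It also fails if it takes over 72 s, if anything falls off the work surface, if the arm or the gripper's body presses on something with over 40 N, if the wrist force passes 120 N, or if a joint passes its speed limit or range.

## Working session

There is one attempt and no reset: what is moved stays moved. The work goes in short steps, each a Python script; the robot and the scene stay as the last script left them, time stands still between calls to the robot, and variables do not carry over. Pictures are saved under pics/ and viewed, at most 10 in all, crops included, and the job is handed in when it is done.

```bash
mkdir -p pics; python3 - <<'E'
from plant import *
import cv2
for n in("top","side"):
    cv2.imwrite(f"pics/{n}0.png",snapshot(n)); c=get_calibration(n); print(n,c)
print(get_time(),get_tool_rot())
E
```

```text
top {'fx': 388.96016471143315, 'fy': 388.96016471143315, 'cx': 279.66609779645944, 'cy': 207.53030467083718, 'position': array([0.37073172, 0.03051224, 0.82152443]), 'rotation': array([[-0.01743924, -0.98417707,  0.17632745],
       [-0.99976407,  0.01944845,  0.00967284],
       [-0.01294909, -0.17611717, -0.98428404]])}
side {'fx': 396.5620141142323, 'fy': 396.5620141142323, 'cx': 279.30420055274874, 'cy': 211.18663428169324, 'position': array([0.26868194, 0.55418439, 0.69125887]), 'rotation': array([[-0.90235536, -0.32889007,  0.27854287],
       [-0.43082517,  0.67029383, -0.60423162],
       [ 0.01202021, -0.66523492, -0.74653735]])}
0.1 [[ 9.06115081e-01  4.23030866e-01 -5.88801330e-04]
 [ 4.23031230e-01 -9.06113459e-01  1.72561328e-03]
 [ 1.96466871e-04 -1.81268557e-03 -9.99998338e-01]]
```

View pics/top0.png

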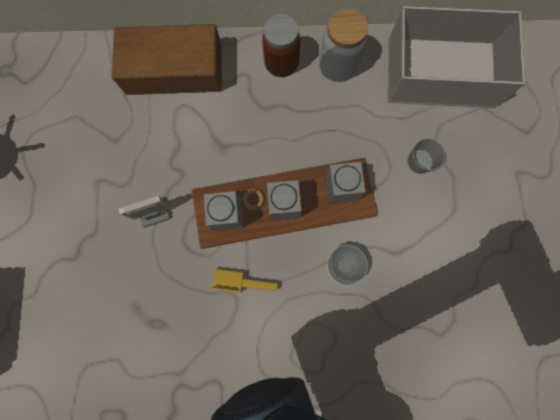

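View pics/side0.png

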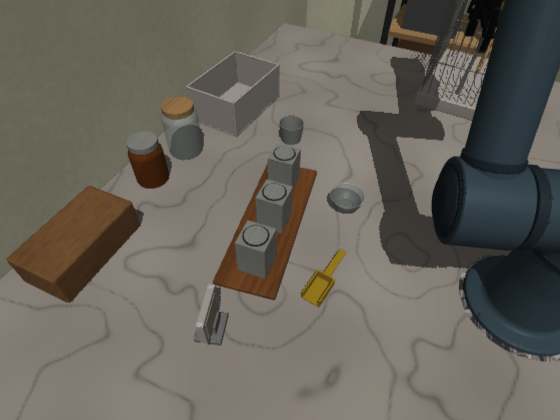

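```bash
python3 - <<'E'
import cv2
im=cv2.imread("pics/top0.png")[140:260,180:390]
cv2.imwrite("pics/crop.png",cv2.convertScaleAbs(cv2.resize(im,None,fx=3.8,fy=3.8,interpolation=cv2.INTER_CUBIC),alpha=1.6))
h=cv2.cvtColor(im,cv2.COLOR_BGR2HSV)
for x,y in((220,208),(284,196),(347,178)):
    print(h[y-140,x-180], [h[y-140+d,x-180].tolist() for d in (-20,-16,-14,18,22,26)],[h[y-140,x-180+d].tolist() for d in (-20,-15,15,20)])
E
```

```text
[ 26  14 127] [[12, 144, 90], [16, 71, 104], [21, 16, 114], [24, 20, 64], [14, 90, 74], [13, 150, 102]] [[12, 150, 109], [16, 36, 120], [23, 20, 103], [20, 44, 52]]
[ 23  17 123] [[12, 149, 94], [13, 133, 94], [20, 28, 111], [18, 21, 62], [16, 41, 68], [12, 153, 102]] [[12, 133, 67], [26, 18, 111], [18, 38, 100], [11, 123, 58]]
[ 30  15 123] [[18, 31, 124], [12, 104, 93], [23, 21, 109], [20, 24, 64], [17, 27, 65], [12, 149, 103]] [[19, 27, 76], [26, 18, 112], [21, 23, 112], [13, 112, 59]]
```

View pics/crop.png

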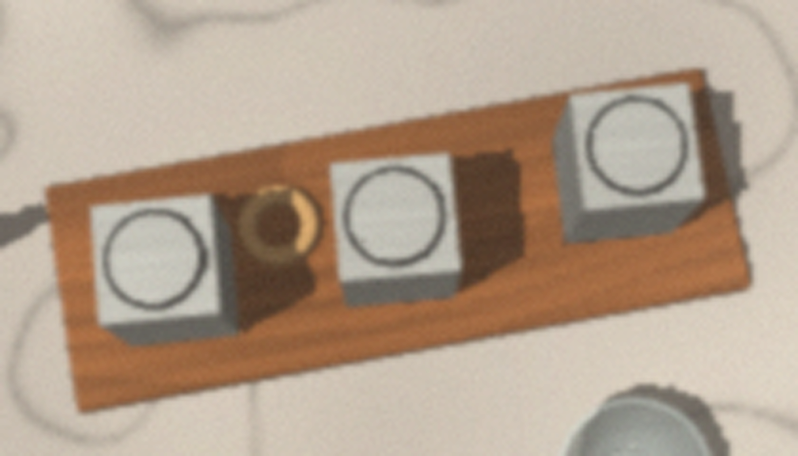

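The crop shows three bright grey tin tops with dark side faces on the brown board. The tops are centred at about full-image pixels (221,208), (284,196) and (348,178), and the ring is at (253,199).

```bash
cat >h.py <<'E'
from plant import *
import cv2, numpy as np
def cast(px,z,c):
    px=np.asarray(px,float).reshape(-1,2)
    d=np.c_[(px[:,0]-c["cx"])/c["fx"],(px[:,1]-c["cy"])/c["fy"],np.ones(len(px))]@np.array(c["rotation"]).T
    p=np.array(c["position"]); return (p+d*((z-p[2])/d[:,2])[:,None])[:,:2]
def tops(im,c,seeds,z=0.102,v=90,pad=0):
    """centre x,y, yaw (deg, in -45..45) and size of each bright tin top"""
    h=cv2.cvtColor(cv2.resize(im,None,fx=4,fy=4,interpolation=cv2.INTER_CUBIC),cv2.COLOR_BGR2HSV)
    m=((h[...,1]<70)&(h[...,2]>v)).astype(np.uint8)
    out=[]
    for k in cv2.findContours(m,cv2.RETR_EXTERNAL,cv2.CHAIN_APPROX_NONE)[0]:
        if not 5000<cv2.contourArea(k)<60000: continue
        for s in seeds:
            if cv2.pointPolygonTest(k,(s[0]*4.,s[1]*4.),False)>0:
                w=cast((k.reshape(-1,2)-1.5)/4,z,c)
                (cx,cy),sz,a=cv2.minAreaRect((w*1000).astype(np.float32))
                out.append((cx/1000,cy/1000,(a+45)%90-45,*sz))
    return out
def R(yaw):   # tool down, closing axis (tool y) at yaw from world -y
    c,s=np.cos(np.radians(yaw)),np.sin(np.radians(yaw))
    return np.array([[c,s,0],[s,-c,0],[0,0,-1.]])
E
python3 - <<'E'
from h import *
c=get_calibration("top"); im=cv2.imread("pics/top0.png")
S=((221,208),(284,196),(348,178))
for v in(85,92):
    for t in tops(im,c,S,v=v): 
        print(v,np.round(t,4))
for t in sorted(tops(im,c,S),key=lambda t:-t[1]):
    for y in(t[2],t[2]+90,t[2]-90):
        print([None if (q:=solver.ik([t[0],t[1],z],R(y))) is None else np.round(q).tolist() for z in(.055,.25)])
E
python3 - <<'E'
from h import *
im=cv2.imread("pics/top0.png")
h=cv2.cvtColor(cv2.resize(im,None,fx=4,fy=4,interpolation=cv2.INTER_CUBIC),cv2.COLOR_BGR2HSV)
m=((h[...,1]<70)&(h[...,2]>90)).astype(np.uint8)
n,l,st,ce=cv2.connectedComponentsWithStats(m)
for s in((221,208),(284,196),(348,178)): print(st[l[s[1]*4,s[0]*4]])
ks,_=cv2.findContours(m,cv2.RETR_EXTERNAL,cv2.CHAIN_APPROX_NONE)
print([(cv2.boundingRect(k),cv2.contourArea(k)) for k in ks if cv2.contourArea(k)>3000])
E
```

```text
[ 833  785   96   95 6982]
[1088  740   94   93 6890]
[1344  668   93   91 6745]
[((1497, 1133, 743, 547), 278984.5), ((0, 0, 2240, 1680), 3056555.0)]
```

```bash
sed -i 's/RETR_EXTERNAL/RETR_CCOMP/; s/5000</11000</; s/<60000/<24000/' h.py
python3 - <<'E'
from h import *
c=get_calibration("top"); im=cv2.imread("pics/top0.png")
S=((221,208),(284,196),(348,178))
for v in(82,85,92,98):
    for t in tops(im,c,S,v=v): 
        print(v,np.round(t,4))
for t in sorted(tops(im,c,S),key=lambda t:-t[1]):
    for y in(t[2],t[2]+90,t[2]-90):
        print([None if (q:=solver.ik([t[0],t[1],z],R(y))) is None else np.round(q).tolist() for z in(.055,.25)])
E
```

```text
82 [ 0.5008  0.1493  4.8074 62.3331 60.8666]
82 [5.20300e-01 2.98000e-02 3.93550e+00 6.13415e+01 6.08510e+01]
85 [ 0.501   0.1493  4.7155 61.8471 60.752 ]
85 [5.20400e-01 2.99000e-02 4.07500e+00 6.11143e+01 6.07593e+01]
92 [ 0.5012  0.1496  4.7197 61.3283 60.3216]
92 [5.2060e-01 3.0100e-02 3.9355e+00 6.0703e+01 6.0335e+01]
98 [ 0.5015  0.1498  4.7256 60.7611 59.8919]
98 [5.20800e-01 3.03000e-02 3.93550e+00 6.03123e+01 5.99112e+01]
[[10.0, 23.0, -21.0, 46.0, 0.0, -175.0], [10.0, 15.0, -2.0, 73.0, 0.0, -175.0]]
[[10.0, 23.0, -21.0, 46.0, 0.0, 95.0], [10.0, 15.0, -2.0, 73.0, 0.0, 95.0]]
[[10.0, 23.0, -21.0, 46.0, 0.0, -85.0], [10.0, 15.0, -2.0, 73.0, 0.0, -85.0]]
[[-4.0, 23.0, -22.0, 46.0, 0.0, 172.0], [-4.0, 15.0, -2.0, 73.0, 0.0, 172.0]]
[[-4.0, 23.0, -22.0, 46.0, 0.0, 82.0], [-4.0, 15.0, -2.0, 73.0, 0.0, 82.0]]
[[-4.0, 23.0, -22.0, 46.0, 0.0, -98.0], [-4.0, 15.0, -2.0, 73.0, 0.0, -98.0]]
```

```bash
python3 - <<'E'
from h import *
c=get_calibration("top"); im=cv2.imread("pics/top0.png")
h=cv2.cvtColor(cv2.resize(im,None,fx=4,fy=4,interpolation=cv2.INTER_CUBIC),cv2.COLOR_BGR2HSV)
for v in (92,98):
  m=((h[...,1]<55)&(h[...,2]>v)).astype(np.uint8)*255
  m=m[620:850,1280:1460].copy(); m=cv2.morphologyEx(m,cv2.MORPH_OPEN,np.ones((7,7)))
  for k in cv2.findContours(m,cv2.RETR_CCOMP,cv2.CHAIN_APPROX_NONE)[0]:
    a=cv2.contourArea(k)
    if a>1500:
        w=cast((k.reshape(-1,2)+[1280,620]-1.5)/4,.102,c); print(v,a,cv2.boundingRect(k),cv2.minAreaRect((w*1000).astype(np.float32)))
cv2.imwrite("pics/m.png",cv2.resize(m,None,fx=2,fy=2))
E
```

```text
92 6548.5 (65, 48, 92, 91) ((554.5018310546875, -91.90625762939453), (43.201210021972656, 44.21464920043945), 87.54522705078125)
92 5896.5 (40, 28, 140, 133) ((554.1560668945312, -91.31251525878906), (60.14875411987305, 60.67919921875), 4.603141784667969)
92 4459.5 (0, 0, 180, 41) ((590.5907592773438, -83.63226318359375), (86.11479949951172, 19.935161590576172), 88.76117706298828)
98 6310.0 (65, 49, 91, 89) ((554.5016479492188, -91.6688461303711), (42.72684097290039, 43.24586868286133), 87.54523468017578)
98 2692.5 (41, 35, 75, 125) ((553.0515747070312, -75.71916198730469), (59.85087966918945, 28.66653060913086), 5.802494525909424)
98 4459.5 (0, 0, 180, 41) ((590.5907592773438, -83.63226318359375), (86.11479949951172, 19.935161590576172), 88.76117706298828)
```

View pics/m.png

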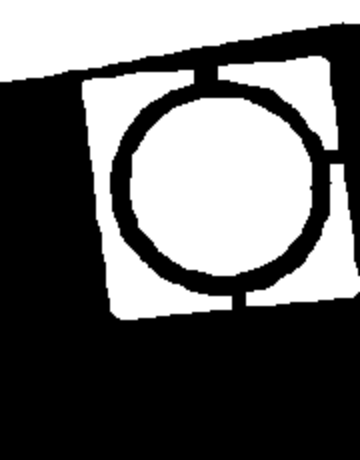

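The mask shows the right tin's top face outlined cleanly: centre about (0.554, -0.092), yaw about 4.6°. I'll lift the left tin first.

```bash
cat >>h.py <<'E'
T=dict(L=(.5012,.1496,4.7),M=(.5206,.0301,4.0),R=(.5543,-.0919,4.7))
Z=0.055
def fz(): return np.mean([get_ft_force()[2] for _ in range(5) if arm.dwell(.05) is None])
def pick(k,lift=.06):
    x,y,a=T[k]; r=R(a+90)
    arm.move_gripper(.085); arm.reach([x,y,.22],r); arm.dwell(.3); f0=fz()
    if arm.move_l([x,y,Z],vel=.1,max_force=8): print("contact on descent",get_tcp_pos(),get_ft_force()); raise SystemExit
    arm.move_gripper(.04,60); print("opening",get_opening(),"finger",get_finger_force())
    if not .055<get_opening()<.066: raise SystemExit
    arm.move_l([x,y,Z+lift],vel=.06); arm.dwell(.6)
    f=fz(); print(k,"weight N",f0-f,"moment",get_moment(),"opening",get_opening(),"t",get_time())
def place(k):
    x,y,a=T[k]
    arm.move_l([x,y,Z+.006],vel=.06); arm.dwell(.2)
    print("touch",arm.move_l([x,y,Z-.002],vel=.015,max_force=3),get_tcp_pos()[2],get_ft_force())
    arm.move_gripper(.085); arm.dwell(.2); arm.move_l([x,y,.22],vel=.12); print("t",get_time())
E
python3 - <<'E'
from h import *
pick("L"); cv2.imwrite("pics/heldL.png",snapshot("side"))
E
```

```text
opening 0.05919869143709344 finger 64.92401361465454
L weight N nan moment [ 0.01770043  0.01351183 -0.01923585] opening 0.059396780430770915 t 7.5583
  return _methods._mean(a, axis=axis, dtype=dtype,
  ret = ret.dtype.type(ret / rcount)
```

View pics/heldL.png

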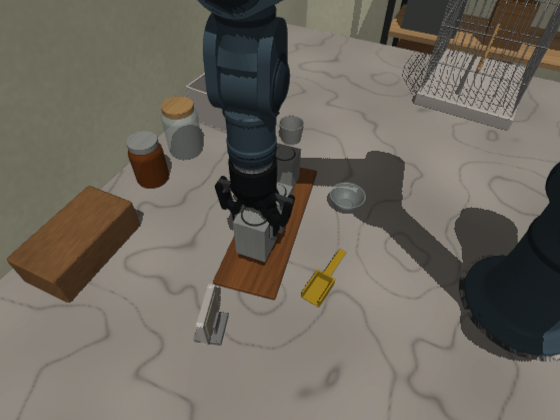

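The left tin is held upright above the board, around (255,235), and everything else is in place. I'll fix the averaging bug, weigh it, set it back, and go on to the middle tin.

```bash
python3 - <<'E'
s=open("h.py").read()
s=s.replace("def fz(): return np.mean([get_ft_force()[2] for _ in range(5) if arm.dwell(.05) is None])","""def fz():
    v=[]
    for _ in range(6): arm.dwell(.05); v.append(get_ft_force()[2])
    return np.mean(v)""")
open("h.py","w").write(s)
E
python3 - <<'E'
from h import *
a=fz(); place("L"); arm.dwell(.3); print("L weight",fz()-a)
pick("M"); im=snapshot("top"); cv2.imwrite("pics/heldM.png",im); cv2.imwrite("pics/heldMs.png",snapshot("side"))
for t in tops(im,get_calibration("top"),((221,208),)): print(np.round(t,4))
E
```

```text
touch True 0.055569156374190826 [-0.46427785  0.34799012  5.01536771]
t 11.6917
L weight 2.1000420944342117
opening 0.059210909626273185 finger 65.92181324958801
M weight N 5.3707172422220095 moment [ 0.00067139  0.02500033 -0.01555191] opening 0.0589220376317003 t 17.8583
```

View pics/heldMs.png

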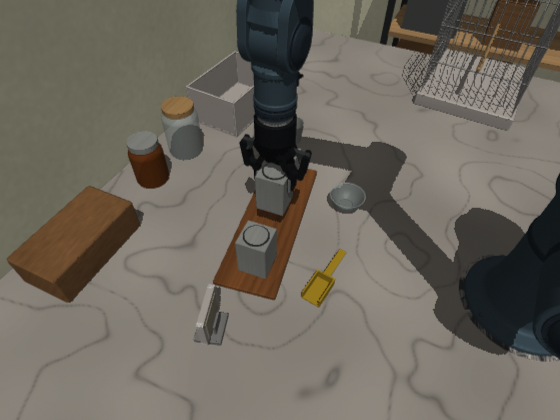

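The left tin is back on its spot at about (256,250), and the middle one is held upright. The left tin weighs 2.1 N and the middle 5.4 N.

```bash
python3 - <<'E'
from h import *
place("M"); pick("R"); place("R")
arm.reach([.40,-.40,.25],R(95)); im=snapshot("top"); cv2.imwrite("pics/after.png",im); cv2.imwrite("pics/afters.png",snapshot("side"))
for v in(88,92): print([np.round(t,4).tolist() for t in tops(im,get_calibration("top"),((221,208),(284,196),(348,178)),v=v)])
print(get_time())
E
```

```text
touch True 0.055625940489788125 [ 0.6785416  -0.58516539  4.52733558]
t 21.7417
opening 0.05907837168961904 finger 65.39616107940674
R weight N 3.0300925336121587 moment [0.01529001 0.01020904 0.01568396] opening 0.059518295484462885 t 27.3333
touch True 0.055599305758142384 [-0.2383905   0.1147668   3.61707768]
t 31.125
[[0.5003, 0.1493, 4.8338, 61.3326, 60.5717], [0.5198, 0.0299, 3.8608, 60.9651, 60.4821], [0.5535, -0.0912, 4.5332, 60.8793, 61.843]]
[[0.5004, 0.1494, 4.8338, 61.2359, 60.4929], [0.5198, 0.03, 3.8425, 60.8418, 60.3752], [0.5537, -0.0913, 4.257, 60.636, 61.3732]]
32.525
```

View pics/after.png

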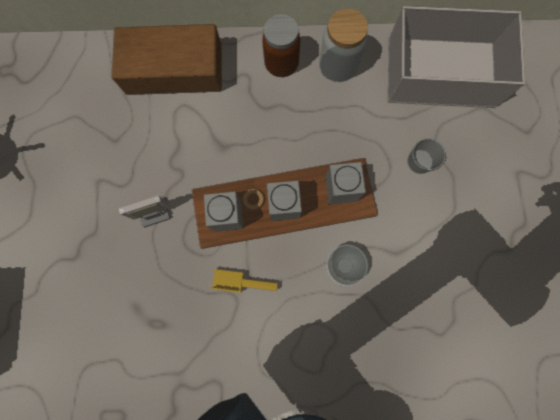

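The view shows all three tins upright at (221,209), (284,197) and (348,179), within 1 mm of their starting spots, with the bystanders unmoved. The middle tin is the heaviest (5.4 N against 2.1 N and 3.0 N), so I'll take it up.

```bash
python3 - <<'E'
from h import *
pick("M",lift=.215); arm.dwell(1); print(get_tcp_pos(),get_opening(),get_finger_force())
cv2.imwrite("pics/final.png",snapshot("side"))
E
```

```text
opening 0.05969526523741356 finger 66.97097539901733
M weight N 5.2336966620371195 moment [-0.01003963 -0.00643772  0.00743489] opening 0.05957756512432486 t 41.775
[0.52058951 0.03009907 0.26999895] 0.05947347012691671 66.13643288612366
```

View pics/final.png

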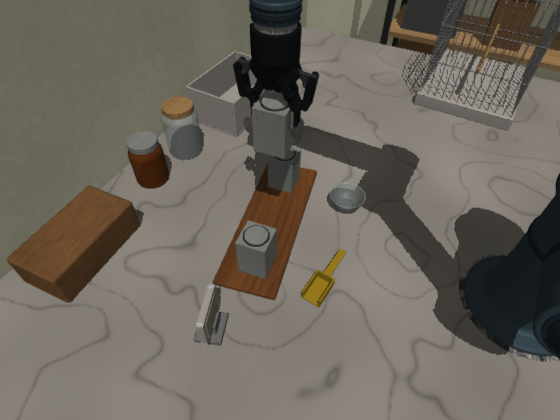

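The middle tin is held upright at about (272,125), with its underside about 0.227 m up. The other two stand on the board.

```bash
python3 -c "
from plant import *
print(arm.job_done())"
```

```text
the job is handed in; nothing more can be done
None
```

I handed the job in with the middle tin, the heaviest at about 5.3 N (left 2.1 N, right 3.0 N), held still and upright about 0.227 m above the tabletop; the other two are back on their spots and nothing else moved, but the hand-in call returned no pass or fail result.

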